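# Hang the hand grinder on the sprung hook

## Robot

A 6-joint arm with a two-finger parallel gripper is mounted at the origin on the work surface. World frame = base frame: x ahead of the robot, y to its left, z up, the work surface at z = 0. Lengths are in m, angles in degrees, forces in N, time in s.
With the tool pointing down it reaches from about 0.4 to 0.825 m from the base axis. Payload 7 kg.
Tool frame: the origin (TCP) lies between the finger pads; the fingertips stand 11 mm ahead of it and the grasp point (between the pads) lies 8 mm behind it; z points along the fingers, y is the direction in which the jaws open and shut (so a half turn about z gives the same grasp; the last joint's range is limited). The gripper opens to 88 mm and grips with 3 to 60 N. Pads are 19 mm wide; open, the fingers measure 130 mm over their backs; the gripper's body (78 mm by 193 mm) begins 47 mm behind the grasp point.
Start: joints at [82.111, 20.546, 0.682, 0, -70.136, -16.507], TCP at [0.279, 0.615, 0.238] pointing down, gripper open.
Joint ranges: [-176.03, 176.03], [-82.01, 121.73], [-58.28, 71.71], [-173.87, 95.51], [-174.79, -0.11], [-173.66, 173.66]. Speed limits (degrees/s): [136.94, 136.94, 172.46, 180, 180, 180].

## Interface

Orientations are given as [roll, pitch, yaw] about the fixed x, y, z axes, in that order (R = Rz(yaw) Ry(pitch) Rx(roll)).
In Python, from plant import r gives the robot as it stands.
- The arm moves only by the shell command python3 -m inch 'ROWS' [OPENING] [FORCE]. ROWS is JSON, a list of rows, each an object of numbers: "x", "y", "z": the shift along the tool's x, y, z as a fraction of full scale; "yaw": the turn about the tool's z as a fraction of full scale. In form: [{"x": .., "y": .., "z": .., "yaw": ..}, ...]. A call has 1 to 5 rows; each row shifts and turns the pose as measured when the row begins, along the tool's axes as they then stand; what a row does not reach is not made up. Full scale, the value 1, is 0.025 m for a shift and 4 degrees for a turn. A row lasts 1/12 s, in which the tool goes at most 41.7 mm and 7.16 degrees, less where a joint would pass 70% of its speed; a pose out of reach is approached as far as the arm can. A call with a number of a shift or a turn outside -1 to 1 is refused whole. A call with a gripper value outside its range is refused whole. OPENING is the opening, from -1 (shut) to 1 (fully open), set as the call begins (- or left out, the last holds). The fingers move at their own pace and stop on an object; FORCE is the grip in N (left out, the last holds). Time passes only in rows, so rows that do not move let the fingers close. It gives the time, the measured TCP pose, the force and the opening at its end, in the units of the state.
- r.get_state(): the state, without advancing time (a new reading comes with each control period).
- r.capture(name): name is "side" or "top"; returns (picture, depth): 420x560x3 uint8, red, green, blue; 420x560 float32, m along the optical axis (not along the pixel's ray), 0 where there is no reading.
- r.camera_info(name): a dict with "mtx" (3x3 intrinsics, pixels), "pose" (4x4, takes a point from camera to world coordinates). Camera axes: x right, y down, z forward; pixel columns grow to the right and rows downward; lengths in m; the calibration is good to about 2 mm. A picture is of the moment at which its call begins. camera_info takes no time and is no camera call.
- r.close_job(): hands the job in, once; it reports no verdict.
The state is a dict: "time_s": time; "joints": joint angles; "qd": joint speeds; "joint_torque": joint torques, N m; "tcp_pos": TCP position; "eef_rot": TCP orientation; "contact_force": force on the tool from outside, world axes, zero at the start; "moment": the same for the moment, N m; "gripper_width": finger opening in m.
Only numpy, scipy, OpenCV 4.12 (cv2) and the standard library are available. Lean on these libraries where they do the work, as an engineer would, in place of code of your own. Each camera call takes 0.05 s, during which the arm holds its last target. There are 200 camera calls.

## Task

Take the red knob of the sprung hook, pull the hook down to the grinder standing in its sliding wooden holder and swing it in until the spring gate has snapped shut behind the grinder's wire loop. Then ease the hook gently all the way up, never letting it fly, so that the grinder hangs from it clear of the holder, and let go. Push gently on the grinder, do not lift it with the fingers, and leave the other things on the bench alone.

Things in the scene. Friction and masses are not known exactly. Their poses are not given: they have to be found in the camera images.
- balancer: fixed hook stand: 120 mm square steel base, column 24 mm thick, blue drum 64 mm wide on top (385 mm high). Origin: column axis at bench level, z up. A carriage on the column carries a level arm, along the stand's own -x at swing 0; the hook hangs under the arm's end, 200 mm from the column axis.
- carriage (a joint): how far the hook is pulled down, m: 0 at the top, stop at 0.13. A spring pulls it up: about 6 N on the empty hook at the top, about 10 N at 0.1. Let go, it flies up. With the grinder hung it still rises to the top by itself. At 0 the jaw's top is 239 mm above the bench. Take the side push off before rising, or the grinder binds in its hole.
- hookarm (a joint): swing of the arm about the column axis, rad, -0.9 to 0.9, nearly free: 0 with the arm along the stand's -x, growing as the hook moves to the stand's +y. The hook's mouth opens to that side: hooking on is done by swinging in the growing direction.
- knob (a point): red knob on top of the arm's end, over the hook: upright cylinder 24 mm thick, 45 mm high, on a black collar 44 mm wide. This point: on its axis, 30 mm above the collar's top, 15 mm below the knob's top, 83 mm above the top of the hook's jaw. A gripper that holds it should turn with the arm as it swings, or it drags by several N.
- saddle (a point): middle of the steel hook's pocket, 3 mm above its flat jaw, 4.5 mm behind the knob's axis; axes as the arm's (+y: out of the mouth). Hook 10 mm wide in x, jaw 6 mm thick. Along y from here: stem face -11, gate's inner face +11, lip +11 to +17 (3 mm above the jaw), sloping lead-in to +25 (11 mm below the jaw's top). 32 mm free from jaw to arm.
- gate (a joint): brass spring gate across the mouth, rad: 0 shut, 1.2 pushed right in. It hangs from a pin 26 mm above the jaw's top; its end is 1 mm above the lip. A bar pushed in over the lip turns it at about 3 to 7 N, and it drops shut behind the bar only in the last 3 to 9 mm before the stem. Bar's middle best 5 to 8 mm above the jaw's top; lower it drags on the lip, above 10 mm the gate may stay caught on it.
- holder: wooden block, 90 x 90 x 48 mm, origin at its underside, 8 mm above the bench; round hole 32 mm wide, 42 mm deep. It slides on rails at about 1.5 N the way the hook swings, until it meets a red clamped stop 3 to 28 mm on (not measured); also the grinder leans up to 0.08 rad. So the loop gives way by an unknown amount: swing in till the stop, then the gate, then the stem is felt; stop there.
- grinder: hand grinder, about 0.3 kg, nose down in the holder. Origin: centre of its foot, z up its axis. Aluminium nose 30 mm thick, green body 42 mm thick up to z 100 mm, over it a fixed wire loop: round bar 6 mm thick along its own x, middle 135 mm above the foot, legs at x -25 and +25 mm, 32 mm free under the bar. Keep the hook's push on it below 15 N.
- mandrel: steel ring mandrel, a slim cone 120 mm high on a 70 mm disc; bystander, leave alone. Origin: underside.
- tub: white lidded jar, 76 mm wide, 75 mm high; bystander, leave alone. Origin: underside.
- hammer: small hammer lying on the bench; bystander, leave alone. Origin: underside.
- brush: bench brush lying on the bench; bystander, leave alone. Origin: underside.
- dish: white ceramic bowl, 90 mm wide, 30 mm high; bystander, leave alone. Origin: underside.
- pliers: pliers with red handles, 150 mm long, lying flat; bystander, leave alone. Origin: underside.
- anvil: square steel bench block, 70 x 70 x 25 mm; bystander, leave alone. Origin: underside.

How it is judged:
By the outcome, as a careful person would: the job done as asked, in the order asked, and still so for the second after the job is handed in, with the robot touching nothing.
It also fails if it takes over 69 s, if anything falls off the work surface, if the arm or the gripper's body presses on something with over 40 N, if the wrist force passes 120 N, or if a joint passes its speed limit or range.

## Working session

There is one attempt and no reset: what is moved stays moved. The work goes in short steps, Python scripts to look and compute and a shell command to move; the robot and the scene stay as the last step left them, time stands still between calls to the robot, and variables do not carry over. Pictures are saved under pics/ and viewed, about 8 in all and at most 12, crops included, and the job is handed in when it is done.

```bash
ls; mkdir -p pics; cat > h.py <<'E'
import numpy as np, cv2
from plant import r
def cap(n,f=None):
    p,d=r.capture(n)
    if f: cv2.imwrite('pics/'+f,p[:,:,::-1])
    return p,d
def pts(n,d):
    c=r.camera_info(n);K=np.array(c['mtx']);T=np.array(c['pose'])
    v,u=np.mgrid[:d.shape[0],:d.shape[1]]
    P=np.stack([(u-K[0,2])/K[0,0]*d,(v-K[1,2])/K[1,1]*d,d],-1)
    W=P@T[:3,:3].T+T[:3,3]; W[d==0]=np.nan
    return W
E
python3 - <<'E'
from h import *
for n in('top','side'):
    p,d=cap(n,n+'0.png'); np.savez(n+'0.npz',p=p,d=d); print(n,np.array(r.camera_info(n)['mtx']).round(1).tolist(),np.array(r.camera_info(n)['pose']).round(3).tolist())
print(r.get_state())
E
```

```text
pics
top [[394.7, 0.0, 283.2], [0.0, 394.7, 207.9], [0.0, 0.0, 1.0]] [[0.025, -0.982, 0.186, 0.395], [-1.0, -0.025, 0.002, -0.01], [0.003, -0.186, -0.983, 1.207], [0.0, 0.0, 0.0, 1.0]]
side [[462.9, 0.0, 280.6], [0.0, 462.9, 201.0], [0.0, 0.0, 1.0]] [[0.778, -0.316, 0.543, -0.105], [-0.628, -0.383, 0.677, -0.835], [-0.006, -0.868, -0.497, 0.826], [0.0, 0.0, 0.0, 1.0]]
{'time_s': 0.1, 'joints': array([ 8.21127306e+01,  2.05874185e+01,  6.38654468e-01, -1.71999305e-02,
       -7.01361101e+01, -1.65079009e+01]), 'qd': array([-0.08998594, -0.01759741,  0.16002957,  0.07559341, -0.01983109,
        0.00828278]), 'joint_torque': array([-4.98441714e-04, -5.84163415e+01,  2.93754619e+01,  7.01569185e+00,
        1.02201873e-02, -4.31681144e-05]), 'tcp_pos': array([0.27863476, 0.61434021, 0.23671427]), 'eef_rot': array([ 1.79914029e+02, -8.61553330e-03, -2.44010201e+01]), 'contact_force': array([-0.18892149, -0.25614942,  0.26565035]), 'moment': array([-0.00361612, -0.02391037,  0.0574022 ]), 'gripper_width': 0.08727613402945789}
```

View pics/top0.png

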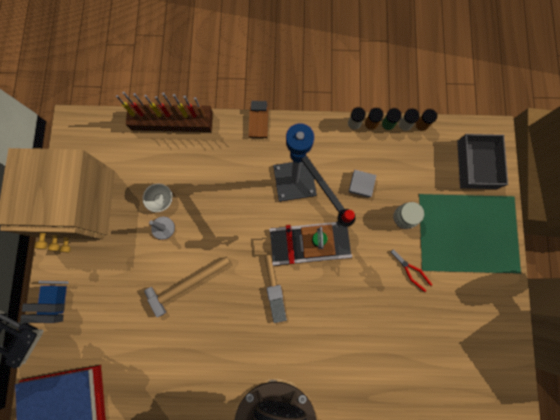

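View pics/side0.png

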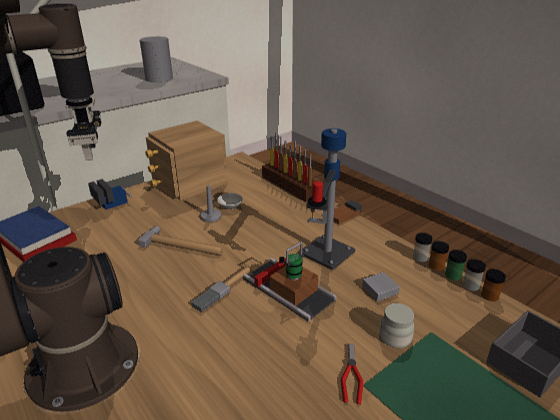

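The top view shows the drum at (300,138), the knob at (347,216), the grinder at (319,240) and the red stop at (290,245). The hook swings in towards image left, which is world +y. Next I measure these.

```bash
python3 - <<'E'
from h import *
for n in('top','side'):
    z=np.load(n+'0.npz');p=z['p'];d=z['d'];W=pts(n,d);h=cv2.cvtColor(p,cv2.COLOR_RGB2HSV);H,S,V=[h[...,i].astype(int) for i in range(3)]
    reg=(W[...,0]>.25)&(W[...,0]<.75)&(abs(W[...,1]+.1)<.2)
    ms={'red':((H<6)|(H>174))&(S>180)&(V>60),'blue':(H>100)&(H<125)&(S>150)&(W[...,2]>.25),'green':(H>60)&(H<90)&(S>120)&(W[...,2]>.06)}
    for k,m in ms.items():
        m=(m&reg).astype(np.uint8);c,l,s,ce=cv2.connectedComponentsWithStats(m)
        for i in range(1,c):
            if s[i,4]>15:
                w=W[l==i];print(n,k,s[i].tolist(),'med',np.nanmedian(w,0).round(4),'min',np.nanmin(w,0).round(3),'max',np.nanmax(w,0).round(3))
                if k!='green' or 1:
                    t=w[w[:,2]>np.nanpercentile(w[:,2],90)-.004];print('   top',t.mean(0).round(4),len(t), (t.min(0)+t.max(0))[:2]/2)
    q=W[reg&(W[...,2]>.045)&(W[...,2]<.064)]; 
    # holder top: wood colour
    m=reg&(W[...,2]>.051)&(W[...,2]<.062)&(H<20)&(S>90)
    m=m&(abs(W[...,0]-.45)<.12)
    q=W[m];print('holder top',len(q),cv2.minAreaRect((q[:,:2]*1000).astype(np.float32)) if len(q) else '')
    # loop
    m=reg&(W[...,2]>.125)&(W[...,2]<.165)&(W[...,0]<.5)&(abs(W[...,0]-.4)<.1)
    v,u=np.nonzero(m)
    for a in sorted(zip(v,u))[:60]:print(a,W[a].round(3).tolist(),p[a].tolist(),end=';')
    print()
a=cv2.imread('pics/side0.png')[140:320,220:400];b=cv2.imread('pics/top0.png')[110:290,240:400]
cv2.imwrite('pics/c.png',np.hstack([cv2.resize(a,(400,400),interpolation=2),cv2.resize(b,(356,400),interpolation=2)]))
E
```

```text
top red [343, 210, 12, 11, 100] med [ 0.5477 -0.1554  0.336 ] min [ 0.538 -0.175  0.292] max [ 0.562 -0.145  0.342]
   top [ 0.5493 -0.1563  0.3369] 69 [ 0.54861515 -0.1567459 ]
top red [287, 231, 8, 33, 166] med [ 0.4963 -0.0307  0.0378] min [ 0.452 -0.043  0.004] max [ 0.545 -0.021  0.049]
   top [ 0.4991 -0.031   0.0391] 112 [ 0.49857824 -0.03183868]
top blue [287, 125, 26, 37, 618] med [ 0.6993 -0.0391  0.3844] min [ 0.681 -0.067  0.261] max [ 0.738 -0.012  0.388]
   top [ 0.7092 -0.0402  0.3851] 436 [ 0.70954997 -0.03992681]
top green [313, 233, 5, 13, 52] med [ 0.5162 -0.099   0.1131] min [ 0.501 -0.105  0.089] max [ 0.533 -0.092  0.12 ]
   top [ 0.5189 -0.0993  0.1146] 32 [ 0.51896185 -0.09814324]
top green [324, 236, 3, 8, 16] med [ 0.5167 -0.1245  0.1134] min [ 0.506 -0.129  0.111] max [ 0.525 -0.123  0.117]
   top [ 0.5155 -0.1248  0.114 ] 15 [ 0.51537732 -0.12573751]
holder top 679 ((517.666748046875, -92.68669891357422), (89.2547836303711, 132.086669921875), 5.027128219604492)
(np.int64(244), np.int64(321)) [0.499, -0.111, 0.151] [96, 94, 91];(np.int64(244), np.int64(322)
[... 2581 characters left out ...]
144] [105, 103, 108];(np.int64(254), np.int64(286)) [0.49, -0.114, 0.139] [59, 57, 58];(np.int64(254), np.int64(287)) [0.492, -0.114, 0.138] [105, 102, 108];(np.int64(255), np.int64(286)) [0.49, -0.113, 0.135] [61, 56, 58];(np.int64(255), np.int64(287)) [0.49, -0.117, 0.138] [107, 101, 107];(np.int64(256), np.int64(286)) [0.488, -0.116, 0.135] [62, 57, 59];(np.int64(256), np.int64(287)) [0.489, -0.118, 0.136] [109, 101, 106];(np.int64(257), np.int64(286)) [0.49, -0.113, 0.129] [58, 55, 57];(np.int64(257), np.int64(287)) [0.49, -0.117, 0.131] [111, 105, 110];(np.int64(258), np.int64(286)) [0.488, -0.115, 0.128] [61, 57, 58];(np.int64(258), np.int64(287)) [0.49, -0.118, 0.129] [110, 105, 109];
```

View pics/c.png

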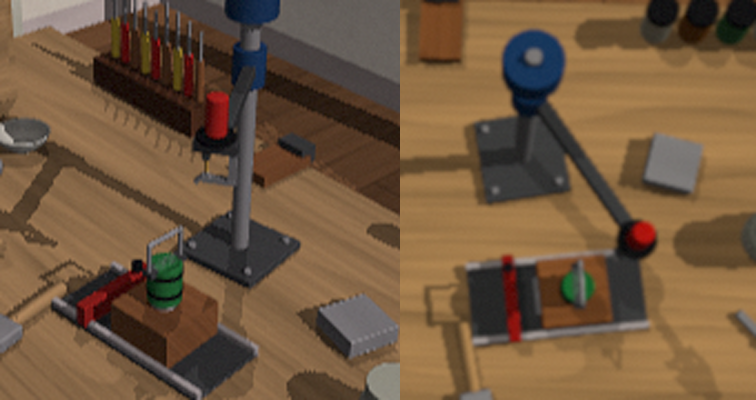

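The crop shows the arm, knob and hook to the right of the grinder, with the loop bar roughly radial. The red stop is about 20 mm ahead of the holder. The column is at (0.709,-0.040) and the knob at (0.547,-0.158), which gives a radius of 0.2007 (0.200 stated). The arm points at about 216°. I'll rise and turn to yaw 36°.

```bash
python3 -m inch '[{"z":-1,"yaw":-1},{"z":-1,"yaw":-1},{"z":-1,"yaw":-1},{"z":-1,"yaw":-1},{"z":-1,"yaw":-1}]' 1
python3 -m inch '[{"yaw":-1},{"yaw":-1},{"yaw":-1},{"yaw":-1},{"yaw":-1}]'
python3 -m inch '[{"yaw":-1},{"yaw":-1},{"yaw":-1},{"yaw":-1},{"yaw":-1}]'
```

```text
validation failed for argument at $[0]...
validation failed for argument at $[0]...
validation failed for argument at $[0]...
```

```bash
python3 -m inch '[{"x":0,"y":0,"z":-1,"yaw":-1},{"x":0,"y":0,"z":-1,"yaw":-1},{"x":0,"y":0,"z":-1,"yaw":-1},{"x":0,"y":0,"z":-1,"yaw":-1},{"x":0,"y":0,"z":-1,"yaw":-1}]' 1
```

```text
time_s: 0.52
tcp_pos: [0.2772, 0.6111, 0.3553]
eef_rot: [178.8, 0.3, -3.7]
contact_force: [0.5, 1.2, -0.7]
gripper_width: 0.0876
```

```bash
python3 -m inch '[{"x":0,"y":1,"z":-0.2,"yaw":-1},{"x":0,"y":1,"z":0,"yaw":-1},{"x":0,"y":1,"z":0,"yaw":-1},{"x":0,"y":1,"z":0,"yaw":-1},{"x":0,"y":1,"z":0,"yaw":-1}]'
python3 -m inch '[{"x":0,"y":1,"z":-0.2,"yaw":-1},{"x":0,"y":1,"z":0,"yaw":-1},{"x":0,"y":1,"z":0,"yaw":-1},{"x":0,"y":1,"z":0,"yaw":-1},{"x":0,"y":1,"z":0,"yaw":-1}]'
python3 -m inch '[{"x":-0.2,"y":1,"z":0,"yaw":0},{"x":-0.2,"y":1,"z":0,"yaw":0},{"x":-0.2,"y":1,"z":0,"yaw":0},{"x":-0.2,"y":1,"z":0,"yaw":0},{"x":-0.2,"y":1,"z":0,"yaw":0}]'
```

```text
time_s: 0.93
tcp_pos: [0.2871, 0.4882, 0.3649]
eef_rot: [179.2, 0.6, 17.5]
contact_force: [0.4, 0.1, 0.8]
gripper_width: 0.0878
time_s: 1.35
tcp_pos: [0.3408, 0.3693, 0.3709]
eef_rot: [179.4, 0.9, 38.7]
contact_force: [-0.6, 0.5, -0.4]
gripper_width: 0.0877
time_s: 1.77
tcp_pos: [0.401, 0.2497, 0.3716]
eef_rot: [179.5, 1.0, 39.1]
contact_force: [0.5, 0.6, 0.3]
gripper_width: 0.0875
```

```bash
python3 -m inch '[{"x":-0.38,"y":1,"z":0,"yaw":0},{"x":-0.38,"y":1,"z":0,"yaw":0},{"x":-0.38,"y":1,"z":0,"yaw":0},{"x":-0.38,"y":1,"z":0,"yaw":0},{"x":-0.38,"y":1,"z":0,"yaw":0}]'
python3 -m inch '[{"x":-0.38,"y":1,"z":0,"yaw":0.1},{"x":-0.38,"y":1,"z":0,"yaw":0.1},{"x":-0.38,"y":1,"z":0,"yaw":0.1},{"x":-0.38,"y":1,"z":0,"yaw":0.1},{"x":-0.38,"y":1,"z":0,"yaw":0.1}]'
python3 -m inch '[{"x":-0.38,"y":1,"z":0,"yaw":0.1},{"x":-0.38,"y":1,"z":0,"yaw":0.1},{"x":-0.38,"y":1,"z":0,"yaw":0.1},{"x":-0.38,"y":1,"z":0,"yaw":0.1},{"x":-0.38,"y":1,"z":0,"yaw":0.1}]'
```

```text
time_s: 2.18
tcp_pos: [0.4433, 0.116, 0.3723]
eef_rot: [179.5, 1.2, 39.1]
contact_force: [0.7, 1.3, -0.2]
gripper_width: 0.0875
time_s: 2.6
tcp_pos: [0.4832, -0.0185, 0.3737]
eef_rot: [179.5, 1.2, 37.1]
contact_force: [0.9, -0.3, -0.4]
gripper_width: 0.0869
time_s: 3.02
tcp_pos: [0.5185, -0.1545, 0.3744]
eef_rot: [179.6, 1.3, 35.0]
contact_force: [0.9, 0.3, -1.0]
gripper_width: 0.0876
```

```bash
python3 -m inch '[{"x":0.4,"y":0.35,"z":0,"yaw":-0.1},{"x":0.4,"y":0.35,"z":0,"yaw":-0.1},{"x":0,"y":0,"z":0,"yaw":0}]'; python3 - <<'E'
from h import *
p,d=cap('top');q,e=cap('side')
a=q[130:300,220:400];b=p[100:290,230:420]
cv2.imwrite('pics/c2.png',np.hstack([cv2.resize(x,(400,400),interpolation=2) for x in(a,b)])[:,:,::-1])
s=r.get_state();print(s['tcp_pos'],s['eef_rot'])
E
```

```text
time_s: 3.27
tcp_pos: [0.5453, -0.1631, 0.3722]
eef_rot: [179.7, 1.4, 35.4]
contact_force: [-0.4, -0.2, 0.5]
gripper_width: 0.0875
[ 0.54390742 -0.16231435  0.37263527] [179.71800856   1.41738273  35.43085208]
```

View pics/c2.png

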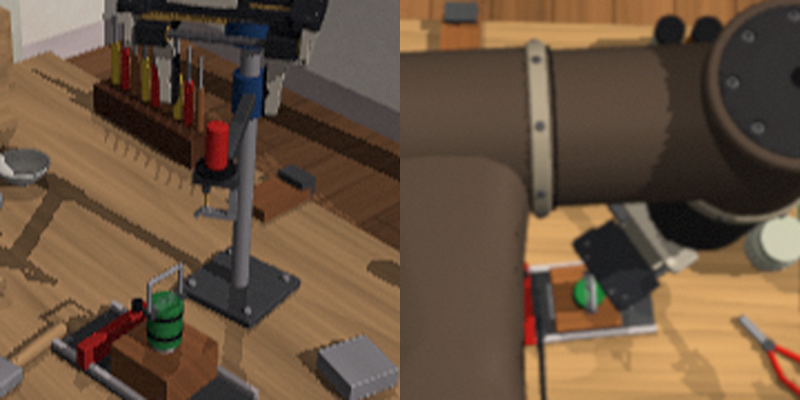

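The fingers straddle the knob (217,145 in the left half). I'll trim the position and go down 58 mm.

```bash
python3 -m inch '[{"x":0.18,"y":-0.08,"z":0.5,"yaw":0},{"x":0,"y":0,"z":0.8,"yaw":0},{"x":0,"y":0,"z":0.8,"yaw":0},{"x":0,"y":0,"z":0.3,"yaw":0},{"x":0,"y":0,"z":0,"yaw":0}]'
```

```text
time_s: 3.78
tcp_pos: [0.5431, -0.1572, 0.3126]
eef_rot: [179.6, 1.2, 35.5]
contact_force: [-0.3, 0.2, 0.6]
gripper_width: 0.0874
```

```bash
python3 -m inch '[{"x":0,"y":0,"z":0,"yaw":0},{"x":0,"y":0,"z":0,"yaw":0},{"x":0,"y":0,"z":0,"yaw":0},{"x":0,"y":0,"z":0,"yaw":0},{"x":0,"y":0,"z":0,"yaw":0}]' -1 45;python3 -m inch '[{"x":0,"y":0,"z":0,"yaw":0},{"x":0,"y":0,"z":0,"yaw":0},{"x":0,"y":0,"z":0,"yaw":0},{"x":0,"y":0,"z":0,"yaw":0},{"x":0,"y":0,"z":0,"yaw":0}]' -1 45; python3 -c "
from h import *
print(r.get_state())"
```

```text
time_s: 4.2
tcp_pos: [0.5436, -0.1566, 0.3172]
eef_rot: [179.4, 1.0, 35.6]
contact_force: [0.5, -0.3, -0.3]
gripper_width: 0.0597
time_s: 4.62
tcp_pos: [0.5442, -0.1569, 0.3185]
eef_rot: [179.3, 0.9, 35.6]
contact_force: [-0.4, -0.1, 0.4]
gripper_width: 0.0262
{'time_s': 4.6167, 'joints': array([  4.43807713,   7.91208785,  -6.16333687,   1.08088323,
       -76.38789605, 120.89796076]), 'qd': array([-0.03668725,  0.01893465,  0.08924982,  0.03709555, -0.01269219,
       -0.01746639]), 'joint_torque': array([ 1.66108401e-02, -4.16457546e+01,  3.03287315e+01,  7.08037466e+00,
        4.78752481e-03,  7.72234398e-04]), 'tcp_pos': array([ 0.54419018, -0.1568552 ,  0.31846801]), 'eef_rot': array([179.33942171,   0.93795112,  35.58926863]), 'contact_force': array([-0.3818883 , -0.06491711,  0.38010344]), 'moment': array([-0.04911445, -0.09257686,  0.00560451]), 'gripper_width': 0.026181384000840767}
```

```bash
python3 -m inch '[{"x":0,"y":0,"z":0.1,"yaw":0},{"x":0,"y":0,"z":0.1,"yaw":0},{"x":0,"y":0,"z":0,"yaw":0}]' -1 45;python3 -m inch '[{"x":0,"y":0,"z":0.2,"yaw":0},{"x":0,"y":0,"z":0.2,"yaw":0}]'
```

```text
time_s: 4.87
tcp_pos: [0.5443, -0.1579, 0.3149]
eef_rot: [179.2, 0.9, 35.6]
contact_force: [-1.7, 0.7, 5.9]
gripper_width: 0.0227
time_s: 5.03
tcp_pos: [0.545, -0.159, 0.3076]
eef_rot: [179.0, 0.8, 35.6]
contact_force: [-2.0, -0.5, 7.3]
gripper_width: 0.0232
```

```bash
python3 -m inch '[{"x":0,"y":0,"z":0.7,"yaw":0},{"x":0,"y":0,"z":0.7,"yaw":0},{"x":0,"y":0,"z":0.7,"yaw":0}]';python3 -m inch '[{"x":0,"y":0,"z":0.6,"yaw":0},{"x":0,"y":0,"z":0.5,"yaw":0},{"x":0,"y":0,"z":0.2,"yaw":0}]'; python3 - <<'E'
from h import *
p,d=cap('top');q,e=cap('side')
a=q[160:300,240:400]
cv2.imwrite('pics/c3.png',cv2.resize(a,(800,600),interpolation=2)[:,:,::-1])
s=r.get_state();print(s['tcp_pos'],s['eef_rot'],s['contact_force'])
E
```

```text
time_s: 5.28
tcp_pos: [0.547, -0.1621, 0.2611]
eef_rot: [178.5, 0.4, 35.7]
contact_force: [-1.9, 0.6, 10.9]
gripper_width: 0.0232
time_s: 5.53
tcp_pos: [0.5481, -0.1635, 0.2294]
eef_rot: [178.3, 0.3, 35.9]
contact_force: [-2.7, -0.1, 10.3]
gripper_width: 0.023
[ 0.54824571 -0.16348025  0.22991748] [178.24737911   0.27583707  35.87648415] [-1.78095003  0.07702496  8.50195108]
```

View pics/c3.png

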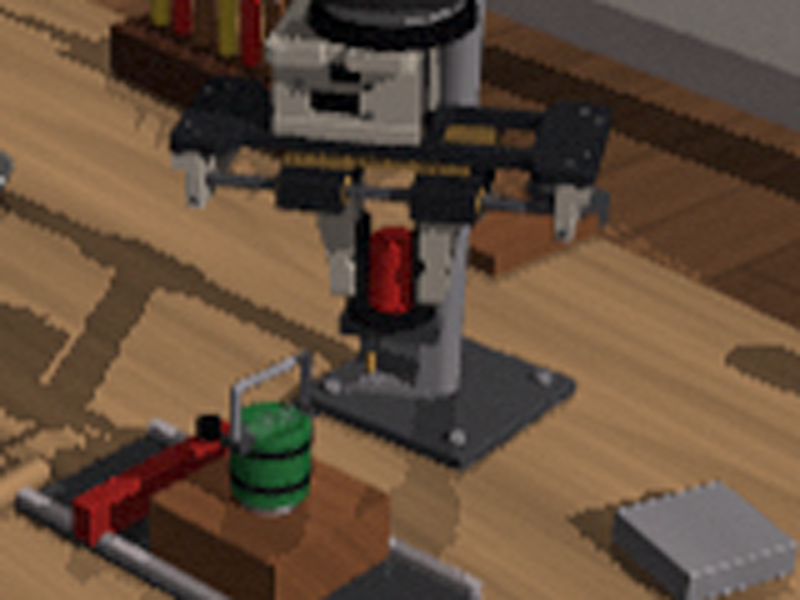

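The gripper holds the knob at crop (392,270), with the gate brass at (372,360) and the loop bar from (235,385) to (305,357). I'll check the pull depth from the red knob, comparing before and after.

```bash
cat >> h.py <<'E'
def red(p,W):
    h=cv2.cvtColor(p,cv2.COLOR_RGB2HSV);H,S,V=[h[...,i].astype(int) for i in range(3)]
    m=((H<6)|(H>174))&(S>180)&(V>60)&(W[...,2]>.1)&(W[...,0]>.4)&(W[...,0]<.65)&(W[...,1]<.1)&(W[...,1]>-.3)
    m=cv2.erode(m.astype(np.uint8),np.ones((1,3)))>0
    v,u=np.nonzero(m);w=W[m]
    return u.mean(),v.min(),v.max(),np.nanmedian(w,0).round(4),np.nanmin(w[:,2]).round(4),np.nanmax(w[:,2]).round(4)
E
python3 - <<'E'
from h import *
z=np.load('side0.npz');print(red(z['p'],pts('side',z['d'])))
q,e=cap('side');W=pts('side',e);print(red(q,W))
s=r.get_state();print(s['tcp_pos'],s['contact_force'])
# loop bar pixels side
m=(W[...,2]>.143)&(W[...,2]<.16)&(abs(W[...,0]-.52)<.05)&(abs(W[...,1]+.11)<.025)
v,u=np.nonzero(m)
for a in zip(v,u):print(a[0],a[1],W[a].round(3).tolist(),end=';')
E
```

```text
(np.float64(317.5845070422535), np.int64(182), np.int64(202), array([ 0.5414, -0.1644,  0.3196]), np.float64(0.292), np.float64(0.3372))
(np.float64(317.4901960784314), np.int64(214), np.int64(232), array([ 0.542 , -0.1674,  0.235 ]), np.float64(0.2105), np.float64(0.2538))
[ 0.54830225 -0.16354581  0.23040845] [-3.61819971  0.56405012  8.70395711]
242 300 [0.539, -0.11, 0.151];242 301 [0.541, -0.111, 0.151];243 299 [0.533, -0.113, 0.153];243 300 [0.539, -0.11, 0.148];243 301 [0.541, -0.111, 0.148];243 302 [0.544, -0.111, 0.147];244 297 [0.53, -0.109, 0.149];244 298 [0.531, -0.112, 0.15];244 299 [0.535, -0.11, 0.147];244 300 [0.537, -0.112, 0.147];244 301 [0.54, -0.112, 0.146];245 295 [0.521, -0.112, 0.151];245 296 [0.523, -0.112, 0.15];245 297 [0.526, -0.114, 0.15];245 298 [0.527, -0.116, 0.151];245 299 [0.533, -0.113, 0.147];245 301 [0.539, -0.114, 0.144];246 293 [0.516, -0.109, 0.149];246 294 [0.517, -0.112, 0.15];246 295 [0.52, -0.113, 0.149];246 296 [0.521, -0.115, 0.15];246 297 [0.525, -0.115, 0.148];247 291 [0.509, -0.109, 0.149];247 292 [0.509, -0.113, 0.151];247 293 [0.513, -0.113, 0.149];247 294 [0.516, -0.113, 0.148];247 295 [0.518, -0.114, 0.148];248 290 [0.503, -0.113, 0.151];248 291 [0.504, -0.116, 0.152];248 292 [0.51, -0.112, 0.147];248 293 [0.51, -0.117, 0.15];248 294 [0.514, -0.115, 0.147];249 288 [0.496, -0.114, 0.151];249 289 [0.496, -0.117, 0.153];249 290 [0.501, -0.115, 0.15];249 291 [0.504, -0.115, 0.148];249 292 [0.506, -0.117, 0.148];250 286 [0.493, -0.11, 0.148];250 287 [0.49, -0.117, 0.152];250 288 [0.496, -0.114, 0.148];250 289 [0.498, -0.115, 0.148];250 290 [0.501, -0.115, 0.147];251 286 [0.49, -0.113, 0.148];251 287 [0.491, -0.115, 0.148];251 288 [0.494, -0.116, 0.147];252 286 [0.487, -0.116, 0.148];252 287 [0.489, -0.119, 0.148];253 287 [0.489, -0.118, 0.145];
```

Pull so far is about 84 mm (jaw top ≈0.155), so the jaw top is TCP z − 0.076. The bar centre is (0.516,-0.113), z 0.149. I'll lower to TCP z ≈0.2185, then swing (tool −y, yaw +).

```bash
python3 -m inch '[{"x":0,"y":0,"z":0.3,"yaw":0},{"x":0,"y":0,"z":0.3,"yaw":0}]';python3 -m inch '[{"x":0,"y":-0.25,"z":0.04,"yaw":0.45},{"x":0,"y":-0.25,"z":0.04,"yaw":0.45},{"x":0,"y":-0.25,"z":0.04,"yaw":0.45}]'
```

```text
time_s: 5.85
tcp_pos: [0.5492, -0.1648, 0.2188]
eef_rot: [178.0, 0.2, 36.0]
contact_force: [-3.3, 0.4, 10.8]
gripper_width: 0.0232
time_s: 6.1
tcp_pos: [0.5391, -0.1504, 0.217]
eef_rot: [177.9, -0.0, 30.5]
contact_force: [-2.8, 0.7, 10.7]
gripper_width: 0.0235
```

```bash
python3 -m inch '[{"x":0,"y":-0.25,"z":0,"yaw":0.45},{"x":0,"y":-0.25,"z":0,"yaw":0.45},{"x":0,"y":-0.25,"z":0.02,"yaw":0.45}]';python3 -m inch '[{"x":0,"y":-0.15,"z":0.02,"yaw":0.27},{"x":0,"y":-0.15,"z":0.02,"yaw":0.27}]'
```

```text
time_s: 6.35
tcp_pos: [0.5295, -0.1336, 0.2185]
eef_rot: [177.8, -0.3, 25.0]
contact_force: [-2.9, 1.5, 10.7]
gripper_width: 0.0233
time_s: 6.52
tcp_pos: [0.526, -0.1261, 0.2192]
eef_rot: [177.8, -0.4, 22.8]
contact_force: [-3.4, 0.9, 9.5]
gripper_width: 0.0231
```

```bash
python3 - <<'E'
from h import *
q,e=cap('side');W=pts('side',e);print(red(q,W))
cv2.imwrite('pics/c4.png',cv2.resize(q[205:295,250:370],(800,600),interpolation=2)[:,:,::-1])
s=r.get_state();print(s['tcp_pos'],s['contact_force'])
E
```

```text
(np.float64(299.67164179104475), np.int64(214), np.int64(232), array([ 0.5193, -0.1292,  0.2271]), np.float64(0.2016), np.float64(0.2439))
[ 0.52575039 -0.12569817  0.21933187] [-4.32876933  1.37997534  9.56634364]
```

View pics/c4.png

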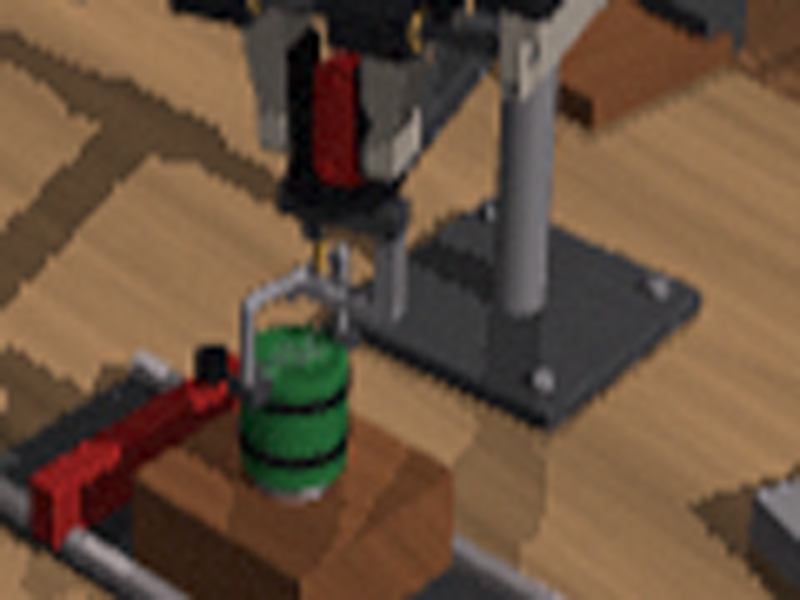

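The lead-in is just reaching the bar at (320,280) in the crop. The knob depth readings disagree by about 3 mm, so I'll check the carriage height using the arm surface.

```bash
cat > arm.py <<'E'
from h import *
C=np.array([.709,-.041])
def arm(W,ang,zlo,zhi):
    a=np.radians(180+ang);u=np.array([np.cos(a),np.sin(a)]);n=np.array([-u[1],u[0]])
    D=W[...,:2]-C;s=D@u;t=D@n
    o=[]
    for lo,hi in((.04,.07),(.07,.1),(.1,.13),(.13,.16)):
        m=(s>lo)&(s<hi)&(abs(t)<.016)&(W[...,2]>zlo)&(W[...,2]<zhi)
        z=W[m][:,2]; o.append((m.sum(),*np.round(np.percentile(z,[10,50,85,95]),4)) if m.sum()>3 else None)
    return o
E
python3 - <<'E'
from arm import *
for n in('side','top'):
    z=np.load(n+'0.npz');print(n,arm(pts(n,z['d']),36,.2,.31))
es=[cap('side')[1] for _ in range(3)];e=np.median(es,0)
print(arm(pts('side',e),25,.14,.215))
e=cap('top')[1];print('top',arm(pts('top',e),25,.14,.215))
s=r.get_state();print(s['tcp_pos'],s['contact_force'])
E
```

```text
side [(np.int64(39), np.float64(0.2787), np.float64(0.2849), np.float64(0.2862), np.float64(0.2869)), (np.int64(43), np.float64(0.2761), np.float64(0.2848), np.float64(0.2861), np.float64(0.2873)), (np.int64(38), np.float64(0.2786), np.float64(0.2853), np.float64(0.2865), np.float64(0.2867)), (np.int64(28), np.float64(0.2776), np.float64(0.2857), np.float64(0.2866), np.float64(0.2876))]
top [(np.int64(90), np.float64(0.2833), np.float64(0.2864), np.float64(0.2885), np.float64(0.2896)), (np.int64(93), np.float64(0.2805), np.float64(0.2861), np.float64(0.2884), np.float64(0.2895)), (np.int64(95), np.float64(0.2826), np.float64(0.2867), np.float64(0.2887), np.float64(0.2898)), (np.int64(94), np.float64(0.2821), np.float64(0.2872), np.float64(0.289), np.float64(0.2901))]
[(np.int64(9), np.float64(0.1909), np.float64(0.1926), np.float64(0.1927), np.float64(0.1928)), (np.int64(25), np.float64(0.1794), np.float64(0.1913), np.float64(0.1925), np.float64(0.1927)), (np.int64(50), np.float64(0.1834), np.float64(0.1919), np.float64(0.1932), np.float64(0.1938)), (np.int64(22), np.float64(0.1806), np.float64(0.1879), np.float64(0.193), np.float64(0.1935))]
top [(np.int64(51), np.float64(0.1906), np.float64(0.194), np.float64(0.1956), np.float64(0.196)), None, None, None]
[ 0.52595794 -0.1262811   0.21920805] [-4.92422692  1.17782779 10.60525476]
```

By the arm surface, both cameras give a pull of 93.3 mm, so jaw top = TCP z − 0.0735. I need TCP z ≈0.2155.

```bash
python3 -m inch '[{"x":0,"y":0,"z":0.12,"yaw":0},{"x":0,"y":0,"z":0.1,"yaw":0}]';python3 -m inch '[{"x":0,"y":-0.1,"z":0.02,"yaw":0.18},{"x":0,"y":-0.1,"z":0.02,"yaw":0.18}]';python3 -m inch '[{"x":0,"y":-0.1,"z":0.02,"yaw":0.18},{"x":0,"y":-0.1,"z":0.02,"yaw":0.18}]'
```

```text
time_s: 6.93
tcp_pos: [0.526, -0.1265, 0.216]
eef_rot: [177.7, -0.5, 23.0]
contact_force: [-3.2, 0.7, 11.3]
gripper_width: 0.0231
time_s: 7.1
tcp_pos: [0.5241, -0.1221, 0.2164]
eef_rot: [177.7, -0.6, 21.6]
contact_force: [-3.2, -0.0, 9.9]
gripper_width: 0.0236
time_s: 7.27
tcp_pos: [0.5222, -0.1176, 0.217]
eef_rot: [177.6, -0.7, 20.2]
contact_force: [-3.2, -0.4, 8.9]
gripper_width: 0.0231
```

```bash
python3 -m inch '[{"x":0,"y":-0.1,"z":0.08,"yaw":0.18},{"x":0,"y":-0.1,"z":0.06,"yaw":0.18}]';python3 -m inch '[{"x":0,"y":-0.1,"z":0.05,"yaw":0.18},{"x":0,"y":-0.1,"z":0.05,"yaw":0.18}]';python3 -m inch '[{"x":0,"y":-0.1,"z":0.04,"yaw":0.18},{"x":0,"y":-0.1,"z":0.04,"yaw":0.18}]'
```

```text
time_s: 7.43
tcp_pos: [0.5204, -0.1133, 0.2156]
eef_rot: [177.5, -0.8, 18.9]
contact_force: [-4.2, -0.6, 10.6]
gripper_width: 0.0233
time_s: 7.6
tcp_pos: [0.5188, -0.1089, 0.2151]
eef_rot: [177.5, -0.9, 17.5]
contact_force: [-4.2, -0.2, 10.8]
gripper_width: 0.0233
time_s: 7.77
tcp_pos: [0.5173, -0.1043, 0.215]
eef_rot: [177.4, -1.1, 16.1]
contact_force: [-3.6, 0.4, 10.6]
gripper_width: 0.0237
```

```bash
python3 -m inch '[{"x":0,"y":-0.1,"z":0.04,"yaw":0.18},{"x":0,"y":-0.1,"z":0.04,"yaw":0.18}]';python3 -m inch '[{"x":0,"y":-0.1,"z":0.04,"yaw":0.18},{"x":0,"y":-0.1,"z":0.04,"yaw":0.18}]'; python3 - <<'E'
from h import *
q,e=cap('side')
cv2.imwrite('pics/c5.png',cv2.resize(q[205:295,235:355],(800,600),interpolation=2)[:,:,::-1])
s=r.get_state();print(s['tcp_pos'],s['contact_force'])
E
```

```text
time_s: 7.93
tcp_pos: [0.5158, -0.0996, 0.2149]
eef_rot: [177.4, -1.2, 14.7]
contact_force: [-4.5, 0.6, 9.9]
gripper_width: 0.0233
time_s: 8.1
tcp_pos: [0.5144, -0.0948, 0.2148]
eef_rot: [177.4, -1.3, 13.3]
contact_force: [-2.9, -1.3, 10.2]
gripper_width: 0.0231
[ 0.51464299 -0.09465168  0.2149146 ] [-2.85686481 -2.01842611 10.14536081]
```

View pics/c5.png

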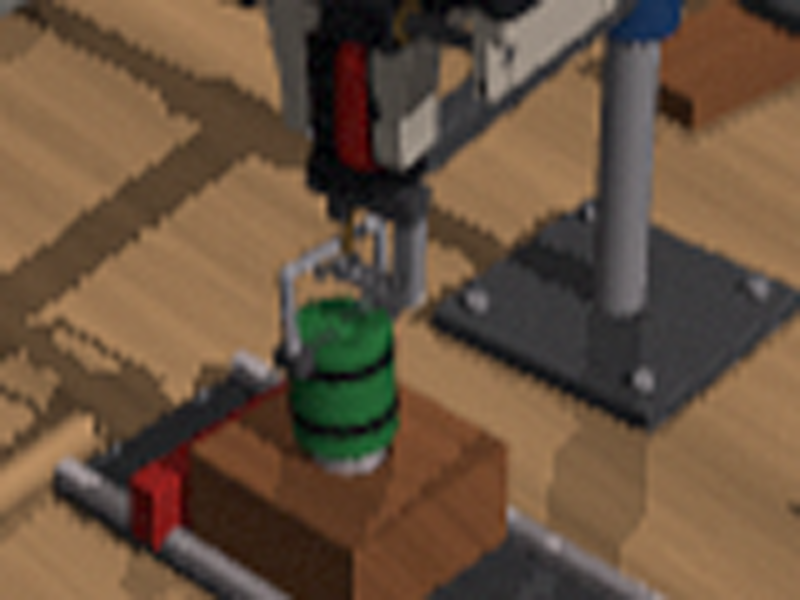

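The holder has reached the red stop (edges meet near (190,480)) and the bar lies at the gate (345,245) over the jaw. I'll keep swinging in slowly and watch the force.

```bash
python3 -m inch '[{"x":0,"y":-0.1,"z":0.03,"yaw":0.18}]';python3 -m inch '[{"x":0,"y":-0.1,"z":0.03,"yaw":0.18}]';python3 -m inch '[{"x":0,"y":-0.1,"z":0.03,"yaw":0.18}]'
```

```text
time_s: 8.23
tcp_pos: [0.5142, -0.0929, 0.2152]
eef_rot: [177.3, -1.4, 12.6]
contact_force: [-2.7, -6.6, 8.4]
gripper_width: 0.0235
time_s: 8.32
tcp_pos: [0.5137, -0.0912, 0.2153]
eef_rot: [177.2, -1.5, 11.9]
contact_force: [-2.0, -5.1, 9.2]
gripper_width: 0.0233
time_s: 8.4
tcp_pos: [0.5134, -0.0897, 0.2155]
eef_rot: [177.1, -1.5, 11.2]
contact_force: [-0.8, -5.6, 9.0]
gripper_width: 0.0231
```

```bash
python3 -m inch '[{"x":0,"y":-0.1,"z":0.04,"yaw":0.15},{"x":0,"y":-0.1,"z":0.04,"yaw":0.15}]';python3 -m inch '[{"x":0,"y":-0.1,"z":0.04,"yaw":0.15},{"x":0,"y":-0.1,"z":0.04,"yaw":0.15}]'
```

```text
time_s: 8.57
tcp_pos: [0.5129, -0.0871, 0.2158]
eef_rot: [176.9, -1.7, 10.1]
contact_force: [-1.7, -6.5, 9.9]
gripper_width: 0.0234
time_s: 8.73
tcp_pos: [0.5127, -0.0846, 0.2163]
eef_rot: [176.7, -1.8, 8.9]
contact_force: [-2.4, -7.4, 12.0]
gripper_width: 0.0234
```

```bash
python3 -m inch '[{"x":0,"y":-0.1,"z":0.04,"yaw":0.15},{"x":0,"y":-0.1,"z":0.04,"yaw":0.15}]'
```

```text
time_s: 8.9
tcp_pos: [0.5122, -0.0823, 0.2169]
eef_rot: [176.4, -2.0, 7.7]
contact_force: [-2.3, -7.2, 11.3]
gripper_width: 0.0236
```

```bash
python3 -m inch '[{"x":0,"y":-0.12,"z":0.1,"yaw":0},{"x":0,"y":-0.12,"z":0.08,"yaw":0}]';python3 -m inch '[{"x":0,"y":-0.12,"z":0.08,"yaw":0},{"x":0,"y":-0.12,"z":0.08,"yaw":0.1}]'
```

```text
time_s: 9.07
tcp_pos: [0.5119, -0.0794, 0.2158]
eef_rot: [176.2, -2.1, 7.7]
contact_force: [-5.2, -9.4, 14.4]
gripper_width: 0.0232
time_s: 9.23
tcp_pos: [0.5114, -0.077, 0.2152]
eef_rot: [175.9, -2.2, 7.3]
contact_force: [-4.2, -8.7, 14.3]
gripper_width: 0.0232
```

```bash
python3 - <<'E'
from arm import *
q,e=cap('side');W=pts('side',e)
print(arm(W,12,.14,.215))
cv2.imwrite('pics/c6.png',cv2.resize(q[220:280,250:330],(800,600),interpolation=2)[:,:,::-1])
s=r.get_state();print(s['tcp_pos'],s['eef_rot'],s['contact_force'],s['moment'])
E
```

```text
[(np.int64(60), np.float64(0.1768), np.float64(0.1869), np.float64(0.1888), np.float64(0.1894)), (np.int64(59), np.float64(0.177), np.float64(0.1868), np.float64(0.189), np.float64(0.1899)), (np.int64(68), np.float64(0.1769), np.float64(0.1873), np.float64(0.1888), np.float64(0.1895)), (np.int64(68), np.float64(0.1764), np.float64(0.1872), np.float64(0.189), np.float64(0.1897))]
[ 0.51138077 -0.0766981   0.21516424] [175.86001213  -2.23265352   7.22886459] [-5.49996046 -7.12181678 16.43848633] [-1.40475932  2.06194338 -0.35649365]
```

View pics/c6.png

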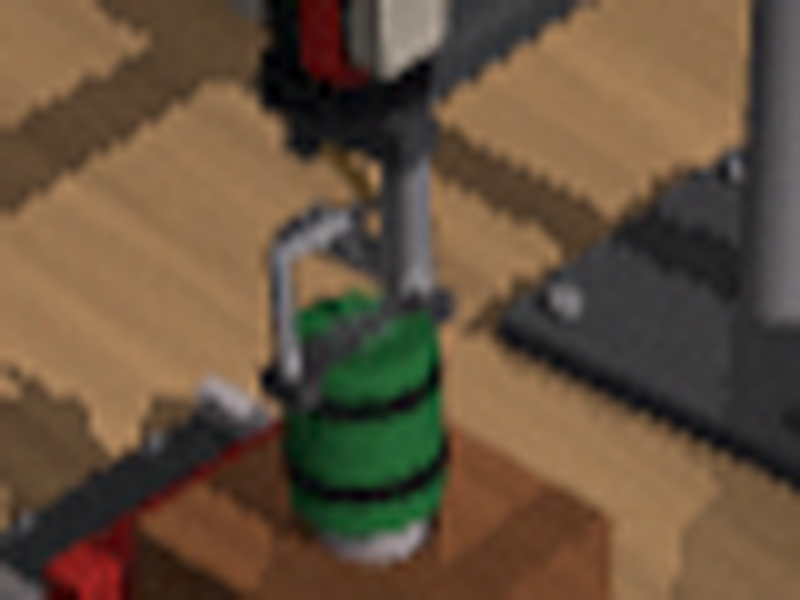

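The gate is pushed in (brass slanted at (355,175)) with the bar passing over the lip. The arm height gives a jaw top of 0.1417, which is right. Continue.

```bash
python3 -m inch '[{"x":0,"y":-0.12,"z":0.05,"yaw":0.1},{"x":0,"y":-0.12,"z":0.05,"yaw":0.1}]';python3 -m inch '[{"x":0,"y":-0.12,"z":0.05,"yaw":0.1}]'
```

```text
time_s: 9.45
tcp_pos: [0.5109, -0.0738, 0.2159]
eef_rot: [175.6, -2.4, 6.4]
contact_force: [-4.9, -7.5, 13.0]
gripper_width: 0.0234
time_s: 9.53
tcp_pos: [0.5107, -0.0722, 0.2161]
eef_rot: [175.6, -2.5, 5.9]
contact_force: [-5.7, -5.2, 15.1]
gripper_width: 0.023
```

```bash
python3 -m inch '[{"x":0,"y":-0.12,"z":0.04,"yaw":0.1}]';python3 -m inch '[{"x":0,"y":-0.12,"z":0.04,"yaw":0.1}]'
```

```text
time_s: 9.62
tcp_pos: [0.5104, -0.0703, 0.2165]
eef_rot: [175.5, -2.6, 5.5]
contact_force: [-6.1, -2.7, 15.2]
gripper_width: 0.0237
time_s: 9.7
tcp_pos: [0.51, -0.068, 0.2167]
eef_rot: [175.5, -2.7, 5.0]
contact_force: [-4.5, -2.8, 9.1]
gripper_width: 0.0235
```

```bash
python3 -m inch '[{"x":0,"y":-0.1,"z":0.05,"yaw":0.1}]';python3 -m inch '[{"x":0,"y":-0.08,"z":0.05,"yaw":0.1}]'
python3 - <<'E'
from arm import *
q,e=cap('side');W=pts('side',e)
print(arm(W,8,.14,.215))
cv2.imwrite('pics/c7.png',cv2.resize(q[220:280,245:325],(800,600),interpolation=2)[:,:,::-1])
s=r.get_state();print(s['tcp_pos'],s['contact_force'])
E
```

```text
time_s: 9.78
tcp_pos: [0.5098, -0.0662, 0.2166]
eef_rot: [175.5, -2.8, 4.6]
contact_force: [-4.4, -6.3, 11.1]
gripper_width: 0.0236
time_s: 9.87
tcp_pos: [0.5096, -0.0654, 0.2166]
eef_rot: [175.4, -2.9, 4.1]
contact_force: [-3.4, -8.7, 11.3]
gripper_width: 0.0236
[(np.int64(60), np.float64(0.1783), np.float64(0.1882), np.float64(0.1903), np.float64(0.1916)), (np.int64(64), np.float64(0.1781), np.float64(0.1882), np.float64(0.1903), np.float64(0.1914)), (np.int64(67), np.float64(0.1789), np.float64(0.1884), np.float64(0.1907), np.float64(0.1913)), (np.int64(73), np.float64(0.1776), np.float64(0.1882), np.float64(0.1911), np.float64(0.1923))]
[ 0.50960869 -0.06543611  0.21657019] [-4.54049765 -7.89937267  9.85756948]
```

View pics/c7.png

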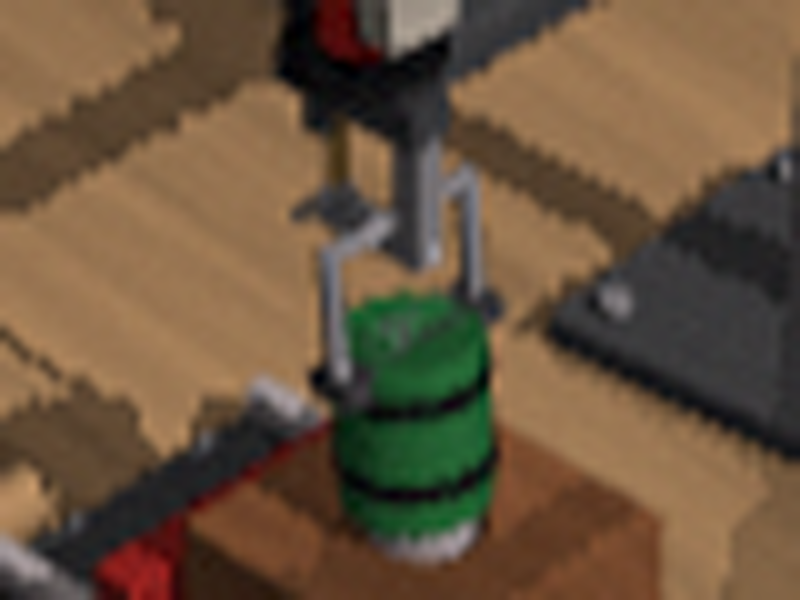

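The gate hangs straight down to the lip (340,150→200), with the bar behind it at the stem, and the stem is felt at about 8 N. Now I take the side push off.

```bash
python3 -m inch '[{"x":0,"y":0.1,"z":0.05,"yaw":0},{"x":0,"y":0.1,"z":0.05,"yaw":0}]';python3 -m inch '[{"x":0,"y":0.1,"z":0.05,"yaw":0},{"x":0,"y":0.1,"z":0.05,"yaw":0}]'
```

```text
time_s: 10.08
tcp_pos: [0.5103, -0.0708, 0.2166]
eef_rot: [175.4, -3.0, 4.1]
contact_force: [-4.1, 1.5, 9.6]
gripper_width: 0.0241
time_s: 10.25
tcp_pos: [0.5114, -0.0755, 0.2165]
eef_rot: [175.4, -3.2, 4.2]
contact_force: [-5.2, 1.4, 10.4]
gripper_width: 0.0237
```

```bash
python3 -m inch '[{"x":0,"y":0.1,"z":0.02,"yaw":-0.1},{"x":0,"y":0.02,"z":-0.05,"yaw":0}]';python3 -m inch '[{"x":0,"y":0,"z":-0.1,"yaw":0},{"x":0,"y":0,"z":-0.1,"yaw":0},{"x":0,"y":0,"z":-0.1,"yaw":0}]'
```

```text
time_s: 10.42
tcp_pos: [0.5118, -0.0779, 0.2188]
eef_rot: [175.5, -3.3, 4.7]
contact_force: [-3.7, 2.5, 9.5]
gripper_width: 0.0235
time_s: 10.67
tcp_pos: [0.5115, -0.0764, 0.2284]
eef_rot: [175.6, -3.5, 4.8]
contact_force: [-2.4, 1.9, 6.4]
gripper_width: 0.0237
```

```bash
python3 -m inch '[{"x":0,"y":0,"z":-0.12,"yaw":0},{"x":0,"y":0,"z":-0.12,"yaw":0},{"x":0,"y":0,"z":-0.12,"yaw":0}]'
```

```text
time_s: 10.92
tcp_pos: [0.5113, -0.0743, 0.239]
eef_rot: [175.8, -3.6, 4.9]
contact_force: [-2.0, 0.4, 6.1]
gripper_width: 0.0236
```

```bash
python3 -m inch '[{"x":0,"y":0.05,"z":-0.12,"yaw":0},{"x":0,"y":0.04,"z":-0.12,"yaw":0},{"x":0,"y":0.04,"z":-0.12,"yaw":0}]'; python3 -m inch '[{"x":0,"y":0.03,"z":-0.12,"yaw":0},{"x":0,"y":0.03,"z":-0.12,"yaw":0},{"x":0,"y":0.03,"z":-0.12,"yaw":0}]'
```

```text
time_s: 11.17
tcp_pos: [0.5114, -0.0753, 0.2499]
eef_rot: [176.0, -3.8, 5.0]
contact_force: [-2.4, 1.9, 5.4]
gripper_width: 0.0232
time_s: 11.42
tcp_pos: [0.5114, -0.0754, 0.2606]
eef_rot: [176.1, -4.0, 5.1]
contact_force: [-1.7, 1.9, 4.5]
gripper_width: 0.0236
```

```bash
python3 -m inch '[{"x":0,"y":0.03,"z":-0.12,"yaw":0},{"x":0,"y":0.03,"z":-0.12,"yaw":0},{"x":0,"y":0.03,"z":-0.12,"yaw":0}]'; python3 - <<'E'
from h import *
q,e=cap('side')
cv2.imwrite('pics/c8.png',cv2.resize(q[190:290,240:370],(780,600),interpolation=2)[:,:,::-1])
s=r.get_state();print(s['tcp_pos'],s['contact_force'])
E
```

```text
time_s: 11.67
tcp_pos: [0.5115, -0.0759, 0.2712]
eef_rot: [176.2, -4.1, 5.2]
contact_force: [-0.7, 2.4, 4.2]
gripper_width: 0.0236
[ 0.511584   -0.07605243  0.27183518] [-1.46887602  2.53403942  6.11519775]
```

View pics/c8.png

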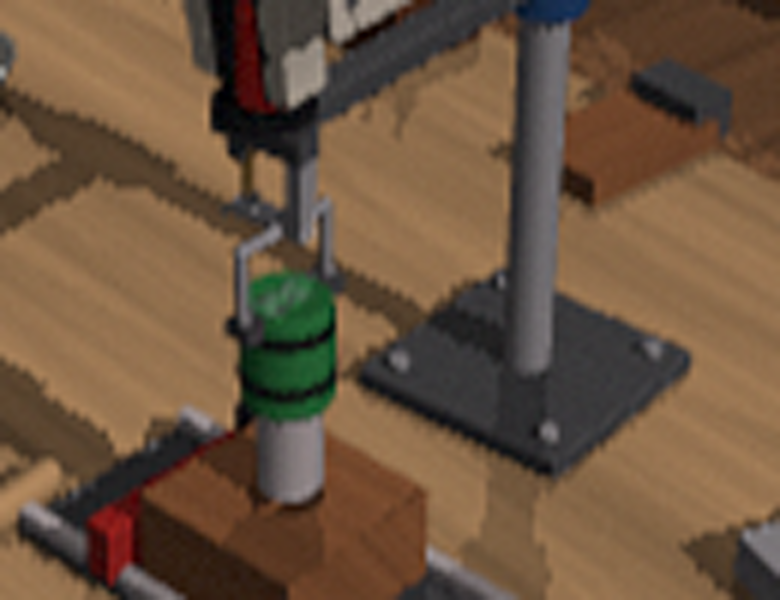

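The grinder hangs in the hook with the gate shut (250,170), and the nose is rising cleanly out of the hole (290,495). Continue to the top.

```bash
python3 -m inch '[{"x":0,"y":0.03,"z":-0.12,"yaw":0},{"x":0,"y":0.03,"z":-0.12,"yaw":0},{"x":0,"y":0.03,"z":-0.12,"yaw":0}]'; python3 -m inch '[{"x":0,"y":0.03,"z":-0.12,"yaw":0},{"x":0,"y":0.03,"z":-0.12,"yaw":0},{"x":0,"y":0.03,"z":-0.12,"yaw":0}]';python3 -m inch '[{"x":0,"y":0.03,"z":-0.1,"yaw":0},{"x":0,"y":0.03,"z":-0.1,"yaw":0},{"x":0,"y":0.03,"z":-0.1,"yaw":0}]'
```

```text
time_s: 11.97
tcp_pos: [0.5117, -0.0773, 0.2819]
eef_rot: [176.3, -4.2, 5.2]
contact_force: [0.2, 2.7, 3.9]
gripper_width: 0.0233
time_s: 12.22
tcp_pos: [0.5119, -0.0787, 0.2923]
eef_rot: [176.3, -4.3, 5.3]
contact_force: [1.3, 2.4, 4.0]
gripper_width: 0.0237
time_s: 12.47
tcp_pos: [0.5122, -0.0803, 0.3011]
eef_rot: [176.3, -4.4, 5.3]
contact_force: [1.7, 4.3, 3.7]
gripper_width: 0.0237
```

```bash
python3 -m inch '[{"x":0,"y":0.02,"z":-0.06,"yaw":0},{"x":0,"y":0.02,"z":-0.06,"yaw":0},{"x":0,"y":0.02,"z":-0.06,"yaw":0}]'
```

```text
time_s: 12.72
tcp_pos: [0.5123, -0.0816, 0.3064]
eef_rot: [176.3, -4.5, 5.3]
contact_force: [1.6, 4.2, 2.6]
gripper_width: 0.0236
```

```bash
python3 -m inch '[{"x":0,"y":-0.03,"z":-0.06,"yaw":0},{"x":0,"y":-0.03,"z":-0.06,"yaw":0}]'; python3 -m inch '[{"x":0,"y":-0.02,"z":-0.05,"yaw":0},{"x":0,"y":-0.02,"z":-0.05,"yaw":0}]'; python3 -m inch '[{"x":0,"y":-0.02,"z":-0.05,"yaw":0}]'
```

```text
time_s: 12.88
tcp_pos: [0.5121, -0.0801, 0.3096]
eef_rot: [176.3, -4.5, 5.3]
contact_force: [1.4, 2.4, 3.2]
gripper_width: 0.0234
time_s: 13.05
tcp_pos: [0.5119, -0.079, 0.3123]
eef_rot: [176.3, -4.5, 5.2]
contact_force: [2.1, 2.4, 3.7]
gripper_width: 0.023
time_s: 13.13
tcp_pos: [0.5119, -0.0783, 0.3136]
eef_rot: [176.3, -4.5, 5.2]
contact_force: [3.3, 1.2, 1.2]
gripper_width: 0.0235
```

```bash
python3 -m inch '[{"x":0,"y":0,"z":-0.05,"yaw":0},{"x":0,"y":0,"z":-0.05,"yaw":0}]'; python3 -m inch '[{"x":0,"y":0,"z":-0.03,"yaw":0},{"x":0,"y":0,"z":-0.02,"yaw":0}]'; python3 - <<'E'
from arm import *
q,e=cap('side');W=pts('side',e)
print(arm(W,10,.24,.31))
s=r.get_state();print(s['tcp_pos'],s['contact_force'],s['moment'])
E
```

```text
time_s: 13.3
tcp_pos: [0.5121, -0.0778, 0.3156]
eef_rot: [176.4, -4.5, 5.2]
contact_force: [5.7, 1.9, -3.0]
gripper_width: 0.0235
time_s: 13.47
tcp_pos: [0.512, -0.0774, 0.3157]
eef_rot: [176.4, -4.5, 5.2]
contact_force: [4.4, 0.7, -1.8]
gripper_width: 0.0233
[(np.int64(63), np.float64(0.2739), np.float64(0.2834), np.float64(0.286), np.float64(0.2865)), (np.int64(65), np.float64(0.2733), np.float64(0.284), np.float64(0.2858), np.float64(0.2864)), (np.int64(69), np.float64(0.2733), np.float64(0.2835), np.float64(0.2856), np.float64(0.2862)), (np.int64(74), np.float64(0.2733), np.float64(0.2836), np.float64(0.286), np.float64(0.2868))]
[ 0.51201923 -0.07745385  0.31565592] [ 6.14861002  1.38879882 -2.64597868] [ 1.47766453 -1.10025394  0.27953232]
```

The carriage is at the top (arm 0.286, the same as at the start; force z is about 0 or slightly negative). I'll release.

```bash
python3 -m inch '[{"x":0,"y":0,"z":0,"yaw":0},{"x":0,"y":0,"z":0,"yaw":0},{"x":0,"y":0,"z":0,"yaw":0},{"x":0,"y":0,"z":0,"yaw":0},{"x":0,"y":0,"z":0,"yaw":0}]' 0.7; python3 -m inch '[{"x":0,"y":0,"z":0,"yaw":0},{"x":0,"y":0,"z":0,"yaw":0},{"x":0,"y":0,"z":-0.2,"yaw":0}]' 0.7
```

```text
time_s: 13.93
tcp_pos: [0.5087, -0.0798, 0.3133]
eef_rot: [176.2, -4.0, 5.0]
contact_force: [0.9, -0.7, -0.3]
gripper_width: 0.0517
time_s: 14.18
tcp_pos: [0.5071, -0.08, 0.3173]
eef_rot: [176.2, -3.8, 5.0]
contact_force: [-0.3, -0.1, -1.0]
gripper_width: 0.071
```

```bash
python3 -m inch '[{"x":0,"y":0,"z":-0.5,"yaw":0},{"x":0,"y":0,"z":-0.7,"yaw":0},{"x":0,"y":0,"z":-0.8,"yaw":0},{"x":0,"y":0,"z":-0.8,"yaw":0},{"x":0,"y":0,"z":-0.8,"yaw":0}]'; python3 -m inch '[{"x":-0.5,"y":0,"z":-0.8,"yaw":0},{"x":-0.8,"y":0,"z":-0.5,"yaw":0},{"x":-0.8,"y":0,"z":0,"yaw":0},{"x":-0.4,"y":0,"z":0,"yaw":0},{"x":0,"y":0,"z":0,"yaw":0}]';  python3 - <<'E'
from arm import *
q,e=cap('side');W=pts('side',e)
print(arm(W,10,.24,.31),red(q,W))
cv2.imwrite('pics/c9.png',cv2.resize(q[120:320,200:460],(780,600),interpolation=2)[:,:,::-1])
s=r.get_state();print(s['tcp_pos'],s['contact_force'],s['time_s'])
E
```

```text
time_s: 14.6
tcp_pos: [0.4984, -0.0747, 0.4081]
eef_rot: [176.1, -3.4, 4.9]
contact_force: [0.3, 0.0, -0.4]
gripper_width: 0.0744
time_s: 15.02
tcp_pos: [0.4333, -0.0784, 0.445]
eef_rot: [176.1, -3.8, 4.9]
contact_force: [0.0, -0.1, -0.3]
gripper_width: 0.0745
[(np.int64(62), np.float64(0.2733), np.float64(0.2833), np.float64(0.286), np.float64(0.2867)), (np.int64(66), np.float64(0.2735), np.float64(0.2833), np.float64(0.2855), np.float64(0.286)), (np.int64(69), np.float64(0.2732), np.float64(0.2835), np.float64(0.2863), np.float64(0.2872)), (np.int64(70), np.float64(0.2733), np.float64(0.284), np.float64(0.2856), np.float64(0.2861))] (np.float64(284.0814814814815), np.int64(174), np.int64(193), array([ 0.508 , -0.0852,  0.3192]), np.float64(0.2931), np.float64(0.338))
[ 0.43398745 -0.07827114  0.44491188] [ 0.48191429 -0.03184149  0.02643999] 15.0667
```

View pics/c9.png

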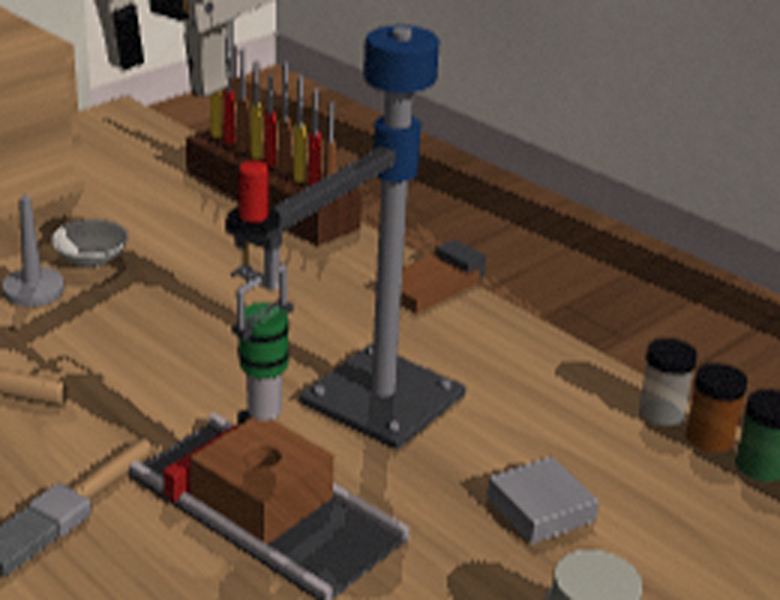

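The grinder (265,340) hangs clear above the holder hole (265,460), with the gate shut, the carriage at the top and the robot away. I'm handing the job in.

```bash
python3 -c "
from plant import r
print(r.close_job())"
```

```text
the job is handed in; nothing more can be done
None
```

The grinder now hangs from the hook, clear of its holder, with the gate shut behind the wire loop. The robot has let go and is well away. The job was handed in after about 15 s of the 69 s allowed.

- **Hooking on:** I gripped the knob, pulled the hook down about 97 mm and swung it in. The holder met its stop, then the gate opened, and I felt the stem at about 8 N. The highest side force read was about 9 N, below the 15 N limit. A close picture then showed the gate hanging straight down behind the bar.
- **Raising:** I backed off about 12 mm to take off the side push, then eased the hook up at about 40 mm/s, holding the knob until the carriage reached its top.
- **Last checks:** After release the arm was back at its starting height (0.286 m, the same as before the pull). The last side view showed the grinder hanging above the empty hole and the nearby items apparently undisturbed. I did not measure the bystanders or take a last top view. The tool force read about 0 N.

**What disagreed:** The knob depth readings and the grip height differed by about 3 mm on how far the hook was pulled down. I used the arm surface instead, where both cameras agreed. The tool also tilted by about 4–6° while holding the knob, with no visible effect.

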